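Make up two onigiri class trays

TASK

Make up the two guest trays for the onigiri class from the row on the ledge: the red tray gets the green triangular mould and the jars with the blue and the pink lid, the black tray gets the yellow round mould and the jar with the orange lid. Put each mould in its tray's large compartment and each jar in a small compartment of its own, everything upright and flat on the tray floor. Knock nothing over, and leave the black-lidded jar, the bamboo paddle and the bowl where they are.

Things in the scene. Friction and masses are not known exactly. Their poses are not given: they have to be found in the camera images.
- red_tray: Red lacquer tray, fixed, 146 (own x) x 190 (y) mm; origin: centre of underside. Floor 6 mm up; rim 5 thick, 20 high; dividers 4 thick, tops 14.5 mm up. LARGE compartment: 136 (x) x 110 (y) clear, centre at x 0, y -35 mm. Two SMALL ones: 66 x 66 clear, centres at x +35 and -35, y +57 mm. Gilt edges. Starts empty. Own x points roughly away from the robot.
- black_tray: Black lacquer tray, fixed, 146 (own x) x 190 (y) mm; origin: centre of underside. Floor 6 mm up; rim 5 thick, 20 high; dividers 4 thick, tops 14.5 mm up. LARGE compartment: 136 (x) x 110 (y) clear, centre at x 0, y -35 mm. Two SMALL ones: 66 x 66 clear, centres at x +35 and -35, y +57 mm. Gilt edges. Starts empty. Own x points roughly towards the robot.
- green_mould: Green plastic onigiri mould, a rounded triangle (corners 42 mm, flats 27 mm from its centre), one rigid piece, 80 g, lying flat. Origin: centre of underside, z up. Body 36 mm high; on top in the middle an upright rib to pick it up by: 14 mm thick (own y), 44 long (own x), from 36 to 57 mm above the underside. Fits the large compartment at any yaw.
- yellow_mould: Yellow plastic rice mould, round, 80 mm in diameter, one rigid piece, 80 g, lying flat. Origin: centre of underside, z up. Body 36 mm high; on top in the middle an upright rib to pick it up by: 14 mm thick (own y), 44 long (own x), from 36 to 57 mm above the underside. Fits the large compartment at any yaw.
- blue_jar: Upright glass jar, closed flip-top lid of blue plastic, one rigid piece, 130 g, 46 mm in diameter, 60 high. Origin: centre of underside, z up. Clear glass to 45 mm, lid above. At lid height a hinge lug (own +x) and a thumb tab (-x) stick out to 28 mm from the axis: grip along own y, at mid-height.
- pink_jar: Upright glass jar, closed flip-top lid of pink plastic, one rigid piece, 130 g, 46 mm in diameter, 60 high. Origin: centre of underside, z up. Clear glass to 45 mm, lid above. At lid height a hinge lug (own +x) and a thumb tab (-x) stick out to 28 mm from the axis: grip along own y, at mid-height.
- orange_jar: Upright glass jar, closed flip-top lid of orange plastic, one rigid piece, 130 g, 46 mm in diameter, 60 high. Origin: centre of underside, z up. Clear glass to 45 mm, lid above. At lid height a hinge lug (own +x) and a thumb tab (-x) stick out to 28 mm from the axis: grip along own y, at mid-height.
- black_jar: Upright glass jar, closed flip-top lid of black plastic, one rigid piece, 130 g, 46 mm in diameter, 60 high. Origin: centre of underside, z up. Clear glass to 45 mm, lid above. At lid height a hinge lug (own +x) and a thumb tab (-x) stick out to 28 mm from the axis: grip along own y, at mid-height. Spare: leave alone.
- paddle: Bamboo rice paddle lying flat, 205 mm long along its own x (blade to +x, 50 mm wide; handle 20 mm wide), 7 mm thick. Origin: its underside, near the middle. Lies at one end of the work; to be left alone.
- bowl: Speckled cream ceramic bowl standing upright, 120 mm across the rim, 55 mm high. Origin: centre of its underside. Stands at the other end of the work; to be left alone.
Things that resemble listed ones, but are neither listed nor needed, are in the scene too. There is more than one size of the yellow_mould; the job needs the smaller.

How it is judged:
By the outcome, as a careful person would: the job done as asked, in the order asked, and still so for the second after the job is handed in, with the robot touching nothing.
It also fails if it takes over 120 s, if anything falls off the work surface, if the arm or the gripper's body presses on something with over 40 N, if the wrist force passes 120 N, or if a joint passes its speed limit or range.

ROBOT

A 7-joint arm with a two-finger parallel gripper is mounted at the origin on the work surface. World frame = base frame: x ahead of the robot, y to its left, z up, the work surface at z = 0. Lengths are in m, angles in rad, forces in N, time in s.
With the tool pointing down it reaches from about 0.35 to 0.9 m from the base axis. Payload 8.1 kg.
Tool frame: the origin (TCP) lies between the finger pads; the fingertips stand manip.tcp_to_tips ahead of it and the grasp point (between the pads) lies 11 mm behind it (manip.tcp_to_tips is the distance from the TCP to the fingertips, in m); z points along the fingers, y is the line along which they close (so a half turn about z gives the same grasp; the last joint's range is limited). The gripper opens to 92 mm and grips with 3 to 60 N. Pads are 19 mm wide; open, the fingers measure 130 mm over their backs; the gripper's body (75 mm by 190 mm) begins 47 mm behind the grasp point.
Start: joints at [-1.369, 0.434, 0.025, 1.573, -0.012, 1.134, -0.075], TCP at [0.188, 0.596, 0.235] pointing down, gripper open.
Joint ranges: [-2.62, 2.62], [-0.44, 2.09], [-1.27, 1.32], [0.08, 2.57], [-1.32, 4.46], [0.12, 2], [-2.74, 2.74]. Speed limits (rad/s): [2.22, 2.22, 3.01, 3.01, 3.14, 3.14, 3.14].

INTERFACE

Orientations are given as a unit quaternion [x, y, z, w].
In Python, from workcell import manip gives the robot as it stands. The module is installed in compiled form; this text tells all that it offers.
- The arm moves only by the tool jog_arm, never from a script. Its argument "motion" is one flat list of numbers, 5 for each row, row after row: the shift along the tool's x, y, z in units of 0.1 m (1.0 is 0.1 m), then the turn about the tool's z in units of 90 degrees (1.0 is 90 degrees), then the finger opening in mm, from 0 to 91.8. In form: [tx, ty, tz, roll, gripper, tx, ty, tz, roll, gripper, ...]. A call has 1 to 10 rows; each row is the pose to reach, as a shift and turn from the pose commanded when the call began, along the tool's axes at that moment; what a row does not reach only later rows make up. A row lasts 1/8 s, in which the tool goes at most 62.5 mm and 10.7 degrees, less where a joint would pass 70% of its speed; a pose out of reach is approached as far as the arm can. A call with a number of a shift or a turn outside -1 to 1 is refused whole. A call with a gripper value outside its range is refused whole. The fingers move at their own pace and stop on an object; the grip force is fixed at half the most. Time passes only in rows, so rows that repeat a pose let the fingers close. It gives the time, the measured TCP pose, the force, the opening and the grip force at its end, in the units of the state.
- manip.get_state(): the state, without advancing time (a new reading comes with each control period).
- manip.snapshot(name): name is "scene" or "side" or "wrist"; returns a dict with "img" (480x640x3 uint8, red, green, blue), "fx", "fy", "cx", "cy" (pixels), "R" (3x3) and "t" (3): a world point X has camera coordinates R X + t. Camera axes: x right, y down, z forward; pixel columns grow to the right and rows downward; lengths in m; the calibration is good to about 2 mm. A picture is of the moment at which its call begins. There is no depth.
- manip.hand_in(): hands the job in; it is judged then, once.
The state is a dict: "time_s": time; "joints": joint angles; "joint_velocities": joint speeds; "joint_efforts": joint torques, N m; "ee_pos": TCP position; "tcp_rot": TCP orientation; "ft_force": force on the tool from outside, world axes, zero at the start; "ft_torque": the same for the moment, N m; "gripper_width": opening from 0.0 (shut) to 1.0 (fully open); "grip_force": force on a finger pad.
Only numpy, scipy, OpenCV 4.12 (cv2) and the standard library are available. Lean on these libraries where they do the work, as an engineer would, in place of code of your own. Each camera call takes 0.05 s, during which the arm holds its last target. There are 200 camera calls.

## Working session

There is one attempt and no reset: what is moved stays moved. The work goes in short steps, Python scripts to look and compute and a tool call to move; the robot and the scene stay as the last step left them, time stands still between calls to the robot, and variables do not carry over. Pictures are saved under pics/ and viewed, at most 14 in all, crops included, and the job is handed in when it is done.

Besides the shell and the picture viewer there is one more tool, called after ">>>" as name(argument=value, ...) on one line, values as JSON. jog_arm: Moves the arm, as the interface text tells. Shifts and turns lie within -1 to 1; 1 stands for 0.1 m of shift or 90 degrees of turn. Its arguments: {"type":"object","properties":{"motion":{"type":"array","items":{"type":"number"}}},"required":["motion"]}

```bash
mkdir -p pics
cat > h.py <<'E'
import numpy as np, cv2, pickle
from workcell import manip
def snap(n,f):
    s=manip.snapshot(n); cv2.imwrite(f'pics/{f}.png',s['img'][:,:,::-1]); pickle.dump(s,open(f'pics/{f}.pkl','wb')); return s
def load(f): return pickle.load(open(f'pics/{f}.pkl','rb'))
def ray(s,u,v):
    R=np.array(s['R']);t=np.array(s['t']); d=R.T@np.array([(u-s['cx'])/s['fx'],(v-s['cy'])/s['fy'],1.]); return -R.T@t,d/np.linalg.norm(d)
def atz(s,u,v,z):
    o,d=ray(s,u,v); return o+d*(z-o[2])/d[2]
def tri(*obs):
    A=np.zeros((3,3));b=np.zeros(3);r=[]
    for s,u,v in obs:
        o,d=ray(s,u,v);P=np.eye(3)-np.outer(d,d);A+=P;b+=P@o
    X=np.linalg.solve(A,b)
    for s,u,v in obs:
        o,d=ray(s,u,v); r.append(np.linalg.norm((np.eye(3)-np.outer(d,d))@(X-o))*1000)
    return X,r
def proj(s,X):
    c=np.array(s['R'])@np.array(X)+np.array(s['t']); return s['fx']*c[0]/c[2]+s['cx'],s['fy']*c[1]/c[2]+s['cy']
E
python3 - <<'E'
from h import *
np.set_printoptions(precision=4,suppress=True)
for n in('scene','side','wrist'):
    s=snap(n,n+'0'); print(n,s['fx'],s['cx'],s['cy'],-np.array(s['R']).T@s['t'],np.array(s['R'])[2])
print(manip.get_state(),manip.tcp_to_tips)
E
```

```text
scene 458.6192894808408 316.94637050244603 245.78817469056582 [ 1.3756 -0.4939  0.9317] [-0.5877  0.3852 -0.7116]
side 528.479327816383 331.8589337925654 235.00208988108028 [ 0.5386 -0.9097  0.9021] [ 0.0774  0.7164 -0.6934]
wrist 414.52841732938157 318.79243854003806 243.5294394867757 [0.1177 0.6192 0.3832] [ 0.2593 -0.0826 -0.9623]
{'time_s': 0.15, 'joints': array([-1.3686,  0.435 ,  0.025 ,  1.5738, -0.0116,  1.134 , -0.0751]), 'joint_velocities': array([ 0.0003, -0.0017,  0.0007, -0.0037,  0.0002,  0.0011, -0.0002]), 'joint_efforts': array([  0.002 , -66.8257,   0.986 , -31.4694,  -0.0605,   0.0394,
         0.0002]), 'ee_pos': array([0.1875, 0.5958, 0.2342]), 'tcp_rot': array([ 0.1519,  0.9884, -0.0006, -0.    ]), 'ft_force': array([0.782 , 0.1897, 0.6645]), 'ft_torque': array([-0.0031,  0.0308, -0.0354]), 'grip_force': 0.0, 'gripper_width': 0.998285920801895} 0.008
```

View pics/scene0.png

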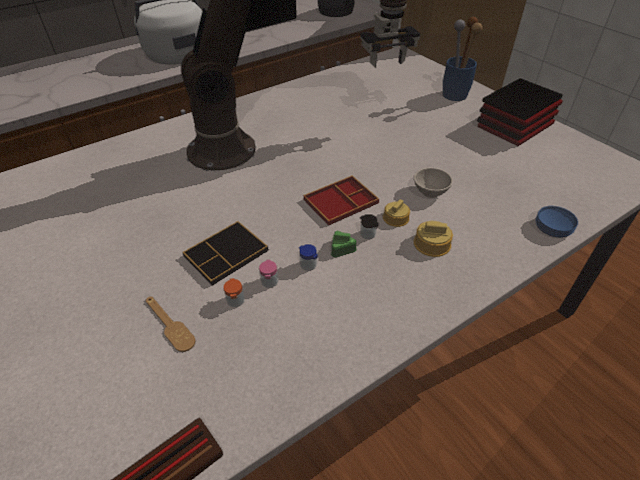

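View pics/side0.png

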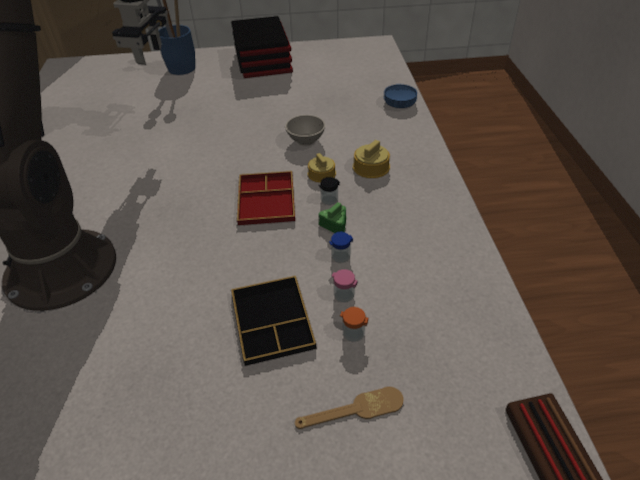

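Both views show the row (scene px): orange jar (233,290), pink (268,272), blue (308,255), green mould (344,243), black jar (369,224), yellow mould (397,212). The red tray is at (341,200) and the black tray at (226,251). The yellow mould has two candidates, (397,212) and the visibly wider (434,238). The one at (397,212) is smaller and in the row, so it fits. I'll measure both.

Run:
```python
from h import *
np.set_printoptions(precision=4,suppress=True)
a=load('scene0');b=load('side0')
P=dict(orange=(233,285,354,316),pink=(268,267,344,278),blue=(308,249,341,239),green=(344,238,333,211),black=(369,218,330,183),ysm=(397,207,321,161),ylg=(435,229,372,151),
r1=(304,198,239,174),r2=(348,178,239,223),r3=(379,200,295,219),r4=(331,222,292,173),
paddle=(180,335,380,403),bowl=(433,180,306,130))
# red tray corner matches tested by residual
P['r1']=(304,198,239,222);P['r2']=(348,178,239,174);P['r3']=(379,200,292,173);P['r4']=(331,222,295,219)
P.update(b1=(184,252,242,359),b2=(239,224,233,291),b3=(268,246,298,280),b4=(210,281,313,346))
for k,(u,v,p,q) in P.items():
    X,r=tri((a,u,v),(b,p,q)); print(k,X,np.round(r,1))
for n,s,(x,y,w,h) in(('c1',a,(180,160,280,160)),('c2',b,(220,110,190,260))):
    f=min(800/w,600/h); cv2.imwrite(f'pics/{n}.png',cv2.resize(s['img'][y:y+h,x:x+w,::-1],None,fx=f,fy=f,interpolation=cv2.INTER_CUBIC)); print(n,f)
```

```text
orange [ 0.6475 -0.2694  0.0556] [2.3 2.3]
pink [ 0.6424 -0.1662  0.0533] [1.3 1.3]
blue [ 0.6514 -0.049   0.0568] [2.5 2.5]
green [0.6495 0.0736 0.0316] [0.9 0.9]
black [0.6509 0.1578 0.059 ] [3.3 3.3]
ysm [0.6415 0.2746 0.0407] [0.8 0.8]
ylg [0.7847 0.2859 0.0532] [0.8 0.8]
r1 [0.4133 0.0922 0.0083] [0.7 0.7]
r2 [0.4173 0.2642 0.0216] [6.9 6.9]
r3 [0.5589 0.2767 0.0088] [0.7 0.7]
r4 [0.5525 0.0963 0.0022] [3.5 3.5]
paddle [ 0.6708 -0.4322  0.0024] [3.3 3.3]
bowl [0.6131 0.4462 0.0404] [5.1 5.1]
b1 [ 0.4208 -0.3136  0.0111] [0.9 0.9]
b2 [ 0.4005 -0.1313  0.0057] [0.8 0.8]
b3 [ 0.5431 -0.1157  0.012 ] [6.2 6.2]
b4 [ 0.5613 -0.2999  0.0103] [0.6 0.6]
c1 2.857142857142857
c2 2.3076923076923075
```

View pics/c1.png

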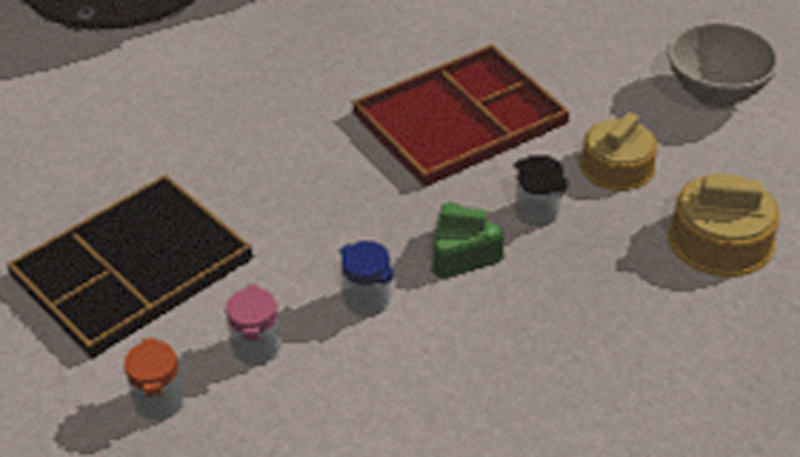

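The enlarged crop confirms it: the small yellow mould is at crop (620,155), diameter about 75 px, with a diagonal rib. The big one is at (723,225), about 107 px. The required small one is at about (0.64, 0.275). The trays stand on the table; the red tray's small compartments are at +y and the black tray's at -y. Next, the wrist camera goes over the row.

>>> jog_arm(motion=[-0.48,-0.3,0,0,91,-0.97,-0.59,0,0,91,-0.97,-0.59,0,0,91])

```text
time_s: 0.52
ee_pos: [0.2668, 0.5069, 0.2348]
tcp_rot: [0.156, 0.988, -0.001, 0.001]
ft_force: [0.6, 1.0, 0.2]
gripper_width: 0.993
grip_force: 0.0
```

>>> jog_arm(motion=[-0.48,-0.3,0,0,91,-0.97,-0.59,0,0,91,-0.97,-0.59,0,0,91])

```text
time_s: 0.9
ee_pos: [0.3406, 0.4219, 0.2348]
tcp_rot: [0.155, 0.988, -0.001, 0.001]
ft_force: [-0.5, 0.8, -0.0]
gripper_width: 0.991
grip_force: 0.0
```

>>> jog_arm(motion=[-0.48,-0.3,0,0,91,-0.97,-0.59,0,0,91,-0.97,-0.59,0,0,91])

```text
time_s: 1.27
ee_pos: [0.4148, 0.3369, 0.2348]
tcp_rot: [0.155, 0.988, -0.001, 0.001]
ft_force: [-0.2, 0.5, -0.9]
gripper_width: 0.993
grip_force: 0.0
```

>>> jog_arm(motion=[-0.48,-0.3,0,0,91,-0.97,-0.59,0,0,91,-0.97,-0.59,0,0,91])

```text
time_s: 1.65
ee_pos: [0.4892, 0.2518, 0.2347]
tcp_rot: [0.155, 0.988, -0.001, 0.001]
ft_force: [-0.1, 0.7, 1.1]
gripper_width: 0.993
grip_force: 0.0
```

>>> jog_arm(motion=[-0.48,-0.3,0,-0.1,91,-0.97,-0.59,0,-0.194,91,-0.97,-0.59,0,-0.194,91,-0.97,-0.59,0,-0.194,91])

```text
time_s: 2.15
ee_pos: [0.5608, 0.1714, 0.2343]
tcp_rot: [-0.0, 1.0, 0.0, -0.001]
ft_force: [-0.9, 0.6, 0.3]
gripper_width: 0.99
grip_force: 0.0
```

```bash
python3 -c "
from h import *
snap('wrist','w1')"
```

>>> jog_arm(motion=[0,-0.6,0,0,91,0,-1,0,0,91,0,-1,0,0,91])

```text
time_s: 2.58
ee_pos: [0.5611, 0.0675, 0.235]
tcp_rot: [0.002, 1.0, -0.0, 0.0]
ft_force: [1.2, 0.2, 0.3]
gripper_width: 0.994
grip_force: 0.0
```

>>> jog_arm(motion=[0,-0.6,0,0,91,0,-0.6,0,0,91])

```text
time_s: 2.82
ee_pos: [0.5613, 0.0067, 0.235]
tcp_rot: [0.002, 1.0, -0.001, 0.0]
ft_force: [-0.3, 0.9, -0.3]
gripper_width: 0.992
grip_force: 0.0
```

```bash
python3 -c "
from h import *
snap('wrist','w2')"
```

>>> jog_arm(motion=[0,-0.6,0,0,91,0,-1,0,0,91,0,-1,0,0,91])

```text
time_s: 3.25
ee_pos: [0.5617, -0.0917, 0.2348]
tcp_rot: [0.001, 1.0, -0.0, 0.0]
ft_force: [-0.2, 1.7, 0.2]
gripper_width: 0.991
grip_force: 0.0
```

>>> jog_arm(motion=[0,-0.6,0,0,91,0,-0.6,0,0,91])

```text
time_s: 3.5
ee_pos: [0.5616, -0.1527, 0.2348]
tcp_rot: [0.002, 1.0, -0.001, 0.0]
ft_force: [-0.3, 0.9, 0.5]
gripper_width: 0.989
grip_force: 0.0
```

```bash
python3 -c "
from h import *
snap('wrist','w3')"
```

```text
(no output)
```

View pics/w1.png

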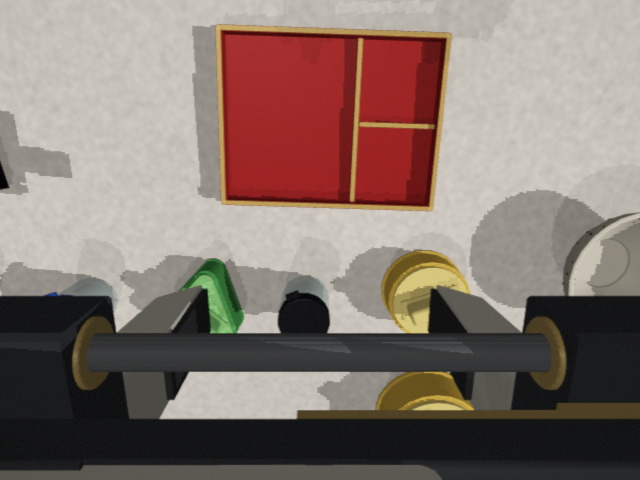

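View pics/w2.png

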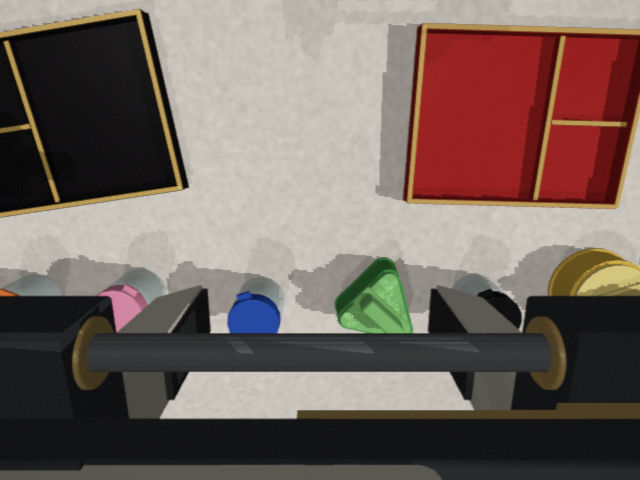

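View pics/w3.png

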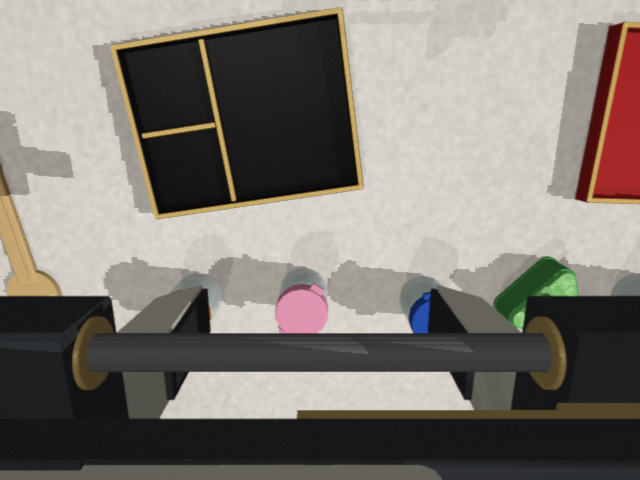

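Wrist views (image up is towards the robot) show both trays fully: red corners about (219,28)…(432,208) in w1, black about (113,45)…(360,187) in w3. The gripper hides part of the row, so I'll move further out and take it again.

>>> jog_arm(motion=[-0.6,0,0,0,91,-1,-0.4,0,0,91,-1,-0.4,0,0,91])

```text
time_s: 3.92
ee_pos: [0.664, -0.1898, 0.2331]
tcp_rot: [-0.001, 1.0, -0.0, -0.0]
ft_force: [-0.3, 0.4, -0.3]
gripper_width: 0.995
grip_force: 0.0
```

>>> jog_arm(motion=[-0.3,0,0,0,91,-0.3,0,0,0,91,-0.3,0,0,0,91])

```text
time_s: 4.3
ee_pos: [0.6914, -0.1883, 0.2345]
tcp_rot: [-0.001, 1.0, 0.001, -0.0]
ft_force: [-0.5, 0.1, 0.4]
gripper_width: 0.99
grip_force: 0.0
```

```bash
python3 -c "
from h import *
snap('wrist','v3')"
```

>>> jog_arm(motion=[0,0.6,0,0,91,0,1,0,0,91])

```text
time_s: 4.6
ee_pos: [0.691, -0.0875, 0.2351]
tcp_rot: [-0.001, 1.0, 0.001, 0.0]
ft_force: [0.1, 0.5, -0.9]
gripper_width: 0.991
grip_force: 0.0
```

>>> jog_arm(motion=[0,0.6,0,0,91,0,1,0,0,91,0,1,0,0,91,0,1,0,0,91])

```text
time_s: 5.1
ee_pos: [0.6911, 0.0086, 0.2351]
tcp_rot: [0.0, 1.0, -0.0, 0.0]
ft_force: [-0.4, 0.5, 1.2]
gripper_width: 0.989
grip_force: 0.0
```

```bash
python3 -c "
from h import *
snap('wrist','v2')"
```

>>> jog_arm(motion=[0,0.6,0,0,91,0,1,0,0,91])

```text
time_s: 5.4
ee_pos: [0.6916, 0.1097, 0.2349]
tcp_rot: [0.001, 1.0, 0.0, 0.0]
ft_force: [0.6, 0.6, -0.4]
gripper_width: 0.99
grip_force: 0.0
```

>>> jog_arm(motion=[0,0.6,0,0,91,0,1,0,0,91,0,1,0,0,91,0,1,0,0,91])

```text
time_s: 5.9
ee_pos: [0.6922, 0.2067, 0.2348]
tcp_rot: [0.001, 1.0, -0.001, 0.0]
ft_force: [0.3, -0.4, 0.5]
gripper_width: 0.986
grip_force: 0.0
```

```bash
python3 -c "
from h import *
snap('wrist','v1')
I=[load(n)['img'][60:310,:,::-1] for n in('v3','v2','v1')]
m=np.vstack(I); cv2.imwrite('pics/m1.png',cv2.resize(m,None,fx=.8,fy=.8,interpolation=cv2.INTER_AREA) if 0 else m[:, :][:600] if 0 else np.vstack(I[:2])); cv2.imwrite('pics/m2.png',cv2.resize(I[2],(800,312),interpolation=cv2.INTER_CUBIC))"
```

```text
(no output)
```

View pics/m1.png

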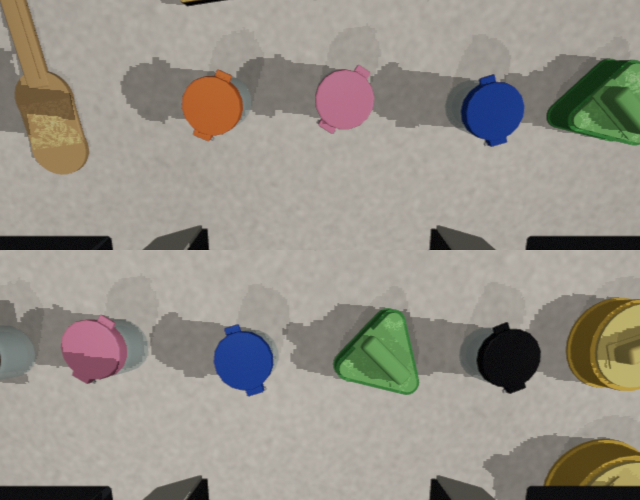

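View pics/m2.png

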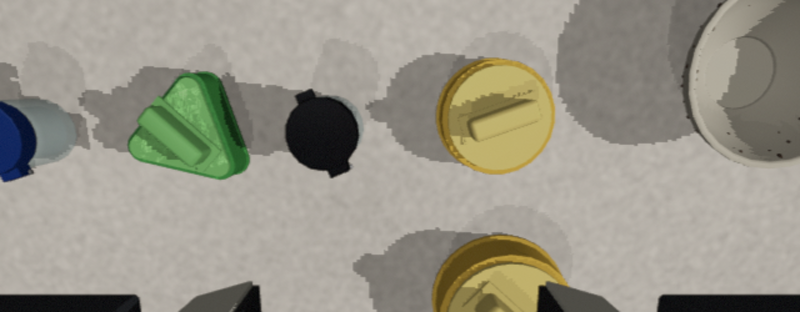

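Lids with lug and tab (v3 crop px): orange (212,106), pink (345,100), blue (493,110). The ribs: green runs at about 45°, yellow (m2 505,118) is nearly sideways. I'll segment the lids and enlarge the two ribs.

```bash
cat > seg.py <<'E'
from h import *
np.set_printoptions(precision=4,suppress=True)
B=dict(orange=((3,14),{'v3':(150,120,270,230)}),pink=((160,178),{'v3':(300,110,400,210),'v2':(40,110,150,210)}),blue=((105,125),{'v3':(440,110,550,230),'v2':(200,110,300,240)}))
for k,((h0,h1),vs) in B.items():
    obs=[]
    for n,(x0,y0,x1,y1) in vs.items():
        s=load(n);H=cv2.cvtColor(s['img'],cv2.COLOR_RGB2HSV)[y0:y1,x0:x1]
        m=((H[...,0]>=h0)&(H[...,0]<=h1)&(H[...,1]>70)).astype(np.uint8)
        _,L,st,c=cv2.connectedComponentsWithStats(m); i=1+np.argmax(st[1:,4]); m=(L==i).astype(np.uint8)
        core=cv2.morphologyEx(m,cv2.MORPH_OPEN,cv2.getStructuringElement(cv2.MORPH_ELLIPSE,(33,33)))
        cn=max(cv2.findContours(core,0,1)[0],key=cv2.contourArea);(u,v),r=cv2.minEnclosingCircle(cn)
        t=m&(1-cv2.dilate(core,np.ones((3,3))));_,L2,s2,c2=cv2.connectedComponentsWithStats(t)
        o=np.argsort(-s2[1:,4])[:2]+1; T=[c2[j]+[x0,y0] for j in o]
        P=[atz(s,*q,0.054) for q in T]; d=P[0]-P[1]
        u+=x0;v+=y0;obs.append((s,u,v))
        print(k,n,(round(u),round(v)),'r',round(r,1),'at z.06',atz(s,u,v,.06)[:2],'tabs',s2[o,4],np.linalg.norm(d),'yaw',np.degrees(np.arctan2(d[1],d[0]))%180)
    if len(obs)>1: print('  tri',*tri(*obs))
E
python3 seg.py
python3 - <<'E'
from h import *
a=load('v2')['img'][110:220,320:440,::-1];b=load('v1')['img'][100:210,95:215,::-1];c=load('v1')['img'][95:205,340:460,::-1]
cv2.imwrite('pics/ribs.png',cv2.resize(np.vstack([np.hstack([a,b]),np.hstack([c,np.zeros_like(c)])]),None,fx=2.7,fy=2.7,interpolation=cv2.INTER_CUBIC))
E
```

```text
orange v3 (212, 165) r 31.3 at z.06 [ 0.6471 -0.2692] tabs [63 54] 0.053001244164779526 yaw 157.83508602416205
pink v3 (344, 159) r 30.6 at z.06 [ 0.6422 -0.1675] tabs [78 72] 0.0517186679711472 yaw 147.25734083878268
pink v2 (94, 158) r 33.4 at z.06 [ 0.6412 -0.163 ] tabs [32 11] 0.053512733667163255 yaw 156.2650603820152
  tri [ 0.6422 -0.167   0.0525] [np.float64(0.5062447513658189), np.float64(0.5062447513658053)]
blue v3 (493, 170) r 31.8 at z.06 [ 0.6504 -0.0524] tabs [65 41] 0.05246088340318592 yaw 13.596114901006843
blue v2 (244, 170) r 30.8 at z.06 [ 0.6505 -0.0485] tabs [75 74] 0.051859624725089065 yaw 18.517947360400903
  tri [ 0.6511 -0.0497  0.0535] [np.float64(0.04769508323079178), np.float64(0.04769508323075833)]
```

View pics/ribs.png

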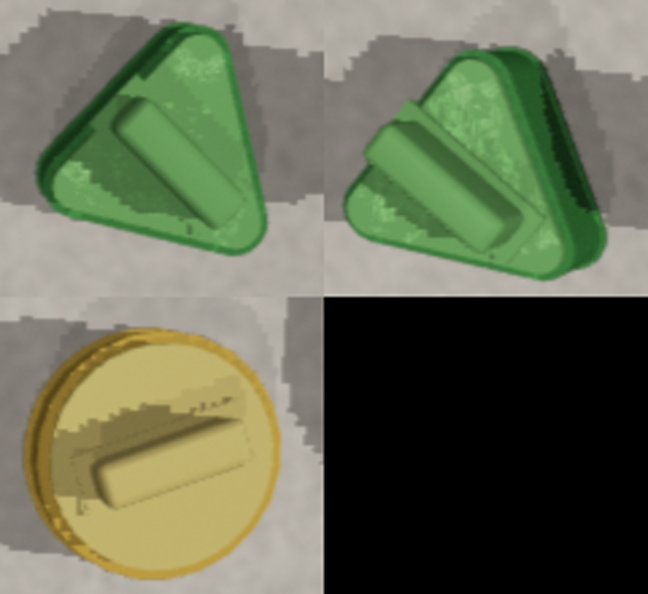

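Run:
```python
from h import *
np.set_printoptions(precision=4,suppress=True)
v1,v2,w1,w2,w3,sc=map(load,('v1','v2','w1','w2','w3','scene0'))
pa=lambda x,y:(v2,320+x/2.7,110+y/2.7)
pb=lambda x,y:(v1,95+(x-324)/2.7,100+y/2.7)
pc=lambda x,y:(v1,340+x/2.7,95+(y-297)/2.7)
def yaw(p,q,z):
    d=atz(*p,z)-atz(*q,z);return np.degrees(np.arctan2(d[1],d[0]))%180,np.hypot(*d[:2])
print('green tri',tri(pa(180,163),pb(442,187)),'yaw',yaw(pa(133,118),pa(222,210),.057),yaw(pb(385,145),pb(500,230),.057))
print(' atz',atz(*pa(180,163),.057),atz(*pb(442,187),.057))
print('yellow atz',atz(*pc(173,462),.057),'tri',tri(pc(173,462),(sc,397.4,206.2)),'yaw',yaw(pc(105,482),pc(240,437),.057))
# yellow dia and disc: rim of top at .036
print('yellow disc: ',atz(*pc(52,455),.036),atz(*pc(278,455),.036))
# trays: outer rim top corners at .02 ; order NW.. image corners
def tray(n,C,W):
    p=np.array([atz(*c,.02)[:2] for c in C]);c=p.mean(0)
    e=lambda i,j:np.linalg.norm(p[i]-p[j])
    d=(p[1]-p[0]+p[2]-p[3]); print(n,c,'sides',e(0,1),e(1,2),e(2,3),e(3,0),'y-edge dir',np.degrees(np.arctan2(d[1],d[0])))
# corners: 0 TL,1 TR,2 BR,3 BL in image (TL = near robot, -y)
tray('red w1',[(w1,217,26),(w1,451,34),(w1,432,209),(w1,222,204)],0)
tray('black w3',[(w3,112,46),(w3,342,9),(w3,362,187),(w3,157,217)],0)
print('tri red',tri((w1,217,26),(w2,421,24)),tri((w1,222,204),(w2,406,203)),tri((w1,432,209),(w2,618,207)))
print('tri red div T',tri((w1,358,124),(w2,552,122)))
print('tri black',tri((w3,342,9),(w2,146,10)),tri((w3,362,187),(w2,186,187)))
```

```text
green tri (array([0.6517, 0.064 , 0.0496]), [np.float64(0.11160235629984314), np.float64(0.11160235630000494)]) yaw (np.float64(45.581373218481474), np.float64(0.03769192969100219)) (np.float64(51.21011718426831), np.float64(0.0389292688283132))
 atz [0.6511 0.0628 0.057 ] [0.6509 0.0672 0.057 ]
yellow atz [0.6413 0.2738 0.057 ] tri (array([0.6419, 0.2761, 0.0426]), [np.float64(0.6494098756873908), np.float64(0.649409875687342)]) yaw (np.float64(108.27621160828451), np.float64(0.03997440240292676))
yellow disc:  [0.6406 0.241  0.036 ] [0.6407 0.3098 0.036 ]
red w1 [0.4848 0.1828] sides 0.18639507306280842 0.14182995784831454 0.1867603044887645 0.14304106600968444 y-edge dir 88.44711088548152
black w3 [ 0.4829 -0.2153] sides 0.18656021648387552 0.14147547614464814 0.18502893241704252 0.14205272396789229 y-edge dir 98.09924565776842
tri red (array([0.4093, 0.0907, 0.0142]), [np.float64(0.22653529404041134), np.float64(0.22653529404042108)]) (array([0.5546, 0.086 , 0.0159]), [np.float64(0.13079372736175385), np.float64(0.1307937273617187)]) (array([0.5582, 0.2736, 0.0205]), [np.float64(0.0714731810138176), np.float64(0.07147318101369593)])
tri red div T (array([0.4855, 0.2062, 0.0168]), [np.float64(0.011506909193251785), np.float64(0.011506909193265597)])
tri black (array([ 0.3966, -0.1323,  0.0078]), [np.float64(0.14555389898761337), np.float64(0.14555389898758533)]) (array([ 0.541 , -0.1126,  0.009 ]), [np.float64(0.42309317116540784), np.float64(0.42309317116525214)])
```

Everything measures a consistent 5–8 mm lower than the text gives (tray sides 186 instead of 190 mm at z = 20). I'll check the table's own height by matching its texture, to see whether this is camera bias.

Run:
```python
from h import *
np.set_printoptions(precision=4,suppress=True)
def run(a,b,vmax=300):
    s,t=load(a),load(b);D=cv2.SIFT_create(4000,contrastThreshold=0.01)
    ms=np.zeros((480,640),np.uint8);ms[:vmax]=255
    g=[cv2.cvtColor(x['img'],cv2.COLOR_RGB2GRAY) for x in(s,t)]
    k1,d1=D.detectAndCompute(g[0],ms);k2,d2=D.detectAndCompute(g[1],ms)
    M=[m for m,n in cv2.BFMatcher().knnMatch(d1,d2,k=2) if m.distance<.75*n.distance]
    X=[]
    for m in M:
        p,r=tri((s,*k1[m.queryIdx].pt),(t,*k2[m.trainIdx].pt))
        if r[0]<1 and abs(p[2])<.08:X.append(p)
    X=np.array(X); h,e=np.histogram(X[:,2],np.arange(-.04,.08,.004)); print(a,b,len(X)); print(dict(zip(np.round(e[:-1]*1000).astype(int).tolist(),h.tolist())))
    q=X[abs(X[:,2])<.02]; print('median low',np.median(q[:,2]))
run('w1','w2');run('w2','w3');run('v1','v2');run('v2','v3')
a,b=load('scene0'),load('side0')
print(proj(a,[0,0,0]),proj(b,[0,0,0]))
for n in('w1','v2'):
    s=load(n);print(n,-np.array(s['R']).T@s['t'])
```

```text
w1 w2 208
{-40: 0, -36: 0, -32: 0, -28: 0, -24: 0, -20: 0, -16: 0, -12: 0, -8: 0, -4: 177, 0: 13, 4: 5, 8: 2, 12: 8, 16: 0, 20: 0, 24: 0, 28: 1, 32: 2, 36: 0, 40: 0, 44: 0, 48: 0, 52: 0, 56: 0, 60: 0, 64: 0, 68: 0, 72: 0}
median low -0.0006981531664146737
w2 w3 218
{-40: 0, -36: 0, -32: 0, -28: 0, -24: 0, -20: 0, -16: 0, -12: 0, -8: 0, -4: 189, 0: 17, 4: 0, 8: 1, 12: 6, 16: 2, 20: 0, 24: 0, 28: 0, 32: 2, 36: 0, 40: 0, 44: 0, 48: 0, 52: 0, 56: 1, 60: 0, 64: 0, 68: 0, 72: 0}
median low -0.0006583307165695972
v1 v2 159
{-40: 0, -36: 0, -32: 0, -28: 0, -24: 0, -20: 0, -16: 0, -12: 0, -8: 0, -4: 139, 0: 11, 4: 0, 8: 0, 12: 3, 16: 1, 20: 0, 24: 0, 28: 0, 32: 3, 36: 0, 40: 2, 44: 0, 48: 0, 52: 0, 56: 0, 60: 0, 64: 0, 68: 0, 72: 0}
median low -0.0007009774486307365
v2 v3 156
{-40: 0, -36: 0, -32: 0, -28: 0, -24: 0, -20: 0, -16: 0, -12: 0, -8: 0, -4: 145, 0: 4, 4: 0, 8: 0, 12: 3, 16: 0, 20: 0, 24: 0, 28: 0, 32: 1, 36: 1, 40: 0, 44: 2, 48: 0, 52: 0, 56: 0, 60: 0, 64: 0, 68: 0, 72: 0}
median low -0.0006894577797084649
(np.float64(220.66984602297208), np.float64(149.4664027286936)) (np.float64(61.66065703246369), np.float64(268.06010339111884))
w1 [0.4878 0.1725 0.3836]
v2 [0.6179 0.01   0.3843]
```

The table itself measures z = -0.7 mm, so the cameras are good. The things stand about 6.5 mm lower than the text implies: rim about 14, body top about 30, lid about 53, rib about 50 mm. I'll plan for that and check it by contact. First green: rib centre (0.652, 0.064), yaw 48°, so the roll is -0.533.

>>> jog_arm(motion=[0.2,-0.45,0.25,0,50,0.4,-0.9,0.5,0,50,0.4,-0.9,0.5,0,50,0.4,-0.9,0.5,0,50])

```text
time_s: 6.45
ee_pos: [0.6521, 0.1176, 0.1854]
tcp_rot: [0.001, 1.0, 0.0, 0.0]
ft_force: [1.0, -0.3, 0.7]
gripper_width: 0.604
grip_force: 0.0
```

>>> jog_arm(motion=[0,-0.25,0.15,-0.1,50,0,-0.53,0.35,-0.22,50,0,-0.53,0.35,-0.33,50,0,-0.53,0.35,-0.43,50,0,-0.53,0.35,-0.533,50,0,-0.53,0.35,-0.533,50,0,-0.53,0.35,-0.533,50])

```text
time_s: 7.32
ee_pos: [0.6522, 0.0665, 0.1501]
tcp_rot: [-0.405, 0.914, 0.0, 0.0]
ft_force: [0.5, 0.0, -0.5]
gripper_width: 0.547
grip_force: 0.0
```

```bash
cat >> h.py <<'E'
def go(x,y,z,ydeg=None):
    "units shift from the measured pose to world x,y,z, and roll so that tool y points along ydeg (mod 180)"
    from scipy.spatial.transform import Rotation as Q
    s=manip.get_state();R=Q.from_quat(s['tcp_rot']).as_matrix();p=s['ee_pos']
    d=R.T@(np.array([x,y,z])-p)/.1
    cur=np.degrees(np.arctan2(R[1,1],R[0,1])); r=0
    if ydeg is not None: r=((cur-ydeg+90)%180-90)/90
    print('at',np.round(p,4),'tool y',round(cur,1),'shift',np.round(d,2),'roll',round(r,3),'j7',round(s['joints'][6],2),'F',np.round(s['ft_force'],1))
E
python3 -c "
from h import *
go(.6517,.064,.052,138)"
```

```text
at [0.6522 0.0665 0.1501] tool y 137.8 shift [ 0.02 -0.01  0.98] roll -0.003 j7 2.23 F [ 0.5  0.  -0.5]
```

>>> jog_arm(motion=[0.02,-0.01,0.4,0,50,0.02,-0.01,0.8,0,50,0.02,-0.01,0.98,0,50,0.02,-0.01,1.0,0,50,0.02,-0.01,1.0,0,50])

```text
time_s: 7.95
ee_pos: [0.6521, 0.0643, 0.051]
tcp_rot: [-0.406, 0.914, -0.0, 0.001]
ft_force: [-0.4, 0.5, 0.1]
gripper_width: 0.545
grip_force: 0.0
```

Run:
```python
from h import *
a=snap('side','s1')['img'][165:265,280:400,::-1];b=snap('scene','s2')['img'][190:290,290:410,::-1]
cv2.imwrite('pics/chk1.png',cv2.resize(np.hstack([a,b]),None,fx=3.3,fy=3.3,interpolation=cv2.INTER_CUBIC))
```

```text
(no output)
```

View pics/chk1.png

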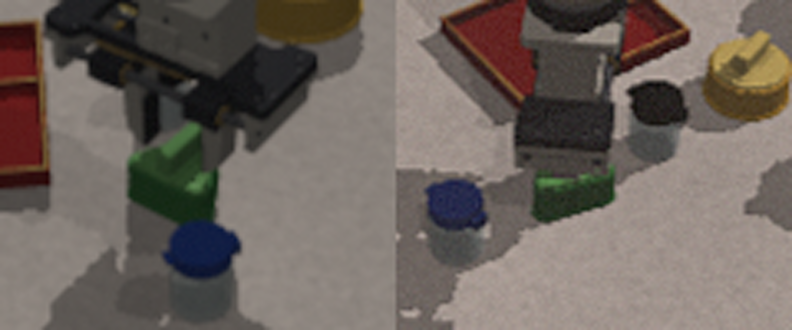

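The rib (side crop 185,145) stands between the open fingers, clear on both sides. At TCP 0.045 the tips clear the body under either height reading. Close there and lift.

>>> jog_arm(motion=[0,0,0.06,0,50,0,0,0.06,0,30,0,0,0.06,0,0,0,0,0.06,0,0,0,0,0.06,0,0,0,0,0.06,0,0,0,0,0.06,0,0])

```text
time_s: 8.93
ee_pos: [0.6514, 0.064, 0.0439]
tcp_rot: [-0.406, 0.914, -0.0, 0.0]
ft_force: [-0.4, -0.2, 3.9]
gripper_width: 0.149
grip_force: 30.5
```

>>> jog_arm(motion=[0,0,-0.05,0,0,0,0,-0.15,0,0,0,0,-0.4,0,0,0,0,-0.7,0,0,0,0,-0.9,0,0,0,0,-0.9,0,0])

```text
time_s: 9.68
ee_pos: [0.6521, 0.0643, 0.1357]
tcp_rot: [-0.406, 0.914, -0.0, 0.002]
ft_force: [0.2, 0.4, -1.1]
gripper_width: 0.157
grip_force: 30.6
```

```bash
python3 -c "
from h import *
go(.4837,.143,.130,90)"
```

```text
at [0.6521 0.0643 0.1357] tool y 138.0 shift [0.54 1.78 0.05] roll 0.533 j7 2.24 F [ 0.2  0.4 -1.1]
```

>>> jog_arm(motion=[0.09,0.3,0,0,0,0.18,0.6,0,0,0,0.27,0.9,0,0,0,0.27,0.9,0,0,0])

```text
time_s: 10.18
ee_pos: [0.5634, 0.1057, 0.1328]
tcp_rot: [-0.408, 0.913, 0.001, -0.001]
ft_force: [0.2, 0.8, -0.2]
gripper_width: 0.151
grip_force: 30.7
```

>>> jog_arm(motion=[0.09,0.3,0,0.1,0,0.18,0.6,0,0.2,0,0.27,0.88,0,0.3,0,0.27,0.88,0,0.4,0,0.27,0.88,0.0,0.533,0,0.27,0.88,0.0,0.533,0,0.27,0.88,0.0,0.533,0])

```text
time_s: 11.05
ee_pos: [0.4829, 0.1429, 0.1334]
tcp_rot: [-0.002, 1.0, -0.0, -0.0]
ft_force: [0.2, -0.8, -1.4]
gripper_width: 0.151
grip_force: 30.7
```

```bash
python3 -c "
from h import *
go(.4837,.143,.055,90)"
```

```text
at [0.4829 0.1429 0.1334] tool y 90.2 shift [-0.01  0.    0.78] roll 0.002 j7 1.28 F [ 0.2 -0.8 -1.4]
```

>>> jog_arm(motion=[0,0,0.3,0,0,0,0,0.6,0,0,0,0,0.74,0,0,0,0,0.78,0,0,0,0,0.78,0,0])

```text
time_s: 11.68
ee_pos: [0.4831, 0.1432, 0.0561]
tcp_rot: [-0.0, 1.0, 0.0, 0.0]
ft_force: [-0.0, -0.0, -0.9]
gripper_width: 0.15
grip_force: 30.7
```

>>> jog_arm(motion=[0,0,0.02,0,0,0,0,0.04,0,0,0,0,0.04,0,0])

```text
time_s: 12.05
ee_pos: [0.4827, 0.1432, 0.0519]
tcp_rot: [-0.0, 1.0, 0.0, 0.0]
ft_force: [-0.9, -0.6, -0.3]
gripper_width: 0.148
grip_force: 30.7
```

>>> jog_arm(motion=[0,0,0.01,0,0,0,0,0.02,0,0,0,0,0.02,0,0])

```text
time_s: 12.42
ee_pos: [0.4827, 0.1432, 0.0499]
tcp_rot: [0.0, 1.0, 0.0, 0.0]
ft_force: [-1.1, -0.8, 3.3]
gripper_width: 0.152
grip_force: 31.0
```

>>> jog_arm(motion=[0,0,0.01,0,0,0,0,0.01,0,0])

```text
time_s: 12.68
ee_pos: [0.4827, 0.1432, 0.0498]
tcp_rot: [0.0, 1.0, 0.0, 0.0]
ft_force: [-5.1, -1.5, 19.5]
gripper_width: 0.15
grip_force: 32.4
```

Seated: contact at TCP 0.050, against 0.044 at pick-up, so the floor is 6 mm higher as described. Release, then probe the body top lightly to settle the height question.

>>> jog_arm(motion=[0,0,-0.02,0,0,0,0,-0.02,0,26,0,0,-0.02,0,26,0,0,-0.02,0,26,0,0,-0.02,0,26])

```text
time_s: 13.3
ee_pos: [0.4827, 0.1431, 0.0506]
tcp_rot: [0.0, 1.0, -0.0, -0.0]
ft_force: [-0.1, -0.3, 0.5]
gripper_width: 0.282
grip_force: 0.0
```

>>> jog_arm(motion=[0,0,0.02,0,26,0,0,0.02,0,26])

```text
time_s: 13.55
ee_pos: [0.4829, 0.1432, 0.0497]
tcp_rot: [0.0, 1.0, 0.0, 0.0]
ft_force: [-4.9, -0.1, 18.0]
gripper_width: 0.282
grip_force: 9.0
```

>>> jog_arm(motion=[0,0,0.02,0,26,0,0,0.02,0,26])

```text
time_s: 13.8
ee_pos: [0.4829, 0.1432, 0.0495]
tcp_rot: [0.0, 1.0, 0.001, 0.0]
ft_force: [-12.7, -3.6, 47.6]
gripper_width: 0.279
grip_force: 23.6
```

The tips touch the body top at TCP 0.0497 (tips 0.042 = 6 + 36), so the text's heights hold physically and I'll use them. Next blue: (0.651, -0.050), grip along 107°.

>>> jog_arm(motion=[0,0,-0.1,0,26,0,0,-0.6,0,70,0,0,-1,0,70,0,0,-1,0,70])

```text
time_s: 14.3
ee_pos: [0.4846, 0.1438, 0.1495]
tcp_rot: [0.0, 1.0, 0.001, 0.003]
ft_force: [-0.0, 0.6, -1.3]
gripper_width: 0.56
grip_force: 0.0
```

>>> jog_arm(motion=[-0.4,-0.45,0,0,70,-0.8,-0.95,0,0,70,-0.85,-1,0,0,70,-0.85,-1,0,0,70])

```text
time_s: 14.8
ee_pos: [0.5672, 0.0427, 0.1456]
tcp_rot: [0.001, 1.0, -0.0, -0.001]
ft_force: [-1.0, 0.2, -0.2]
gripper_width: 0.762
grip_force: 0.0
```

>>> jog_arm(motion=[-0.4,-0.45,0,-0.1,70,-0.83,-0.93,0,-0.19,70,-0.83,-0.93,0,-0.19,70,-0.83,-0.93,0,-0.19,70])

```text
time_s: 15.3
ee_pos: [0.6497, -0.0479, 0.1458]
tcp_rot: [-0.149, 0.989, 0.001, -0.001]
ft_force: [0.9, 1.3, 0.2]
gripper_width: 0.76
grip_force: 0.0
```

```bash
python3 -c "
from h import *
go(.6508,-.050,.026,107)"
```

```text
at [ 0.6497 -0.0479  0.1458] tool y 107.1 shift [-0.01 -0.03  1.2 ] roll 0.002 j7 1.96 F [0.9 1.3 0.2]
```

>>> jog_arm(motion=[-0.01,-0.03,0.4,0,70,-0.01,-0.03,0.7,0,70,-0.01,-0.03,0.85,0,70,-0.01,-0.03,0.85,0,70])

```text
time_s: 15.8
ee_pos: [0.6515, -0.0507, 0.0611]
tcp_rot: [-0.149, 0.989, 0.0, -0.001]
ft_force: [0.5, 0.6, 0.5]
gripper_width: 0.764
grip_force: 0.0
```

>>> jog_arm(motion=[0,0,0.15,0,70,0,0,0.3,0,70,0,0,0.35,0,70,0,0,0.35,0,70])

```text
time_s: 16.3
ee_pos: [0.6522, -0.0526, 0.0262]
tcp_rot: [-0.148, 0.989, 0.0, -0.0]
ft_force: [0.1, 0.3, 0.6]
gripper_width: 0.76
grip_force: 0.0
```

>>> jog_arm(motion=[0,0,0,0,55,0,0,0,0,30,0,0,0,0,0,0,0,0,0,0,0,0,0,0,0,0,0,0,0,0])

```text
time_s: 17.05
ee_pos: [0.6527, -0.0523, 0.0271]
tcp_rot: [-0.149, 0.989, 0.0, 0.0]
ft_force: [-1.0, 0.3, 6.8]
gripper_width: 0.495
grip_force: 30.0
```

>>> jog_arm(motion=[0,0,-0.05,0,0,0,0,-0.2,0,0,0,0,-0.5,0,0,0,0,-0.8,0,0,0,0,-1,0,0,0,0,-1,0,0])

```text
time_s: 17.8
ee_pos: [0.6538, -0.0527, 0.1291]
tcp_rot: [-0.149, 0.989, -0.0, 0.002]
ft_force: [0.2, 0.0, -2.2]
gripper_width: 0.499
grip_force: 30.0
```

```bash
python3 -c "
from h import *
go(.5213,.239,.125,88.5)"
```

```text
at [ 0.6538 -0.0527  0.1291] tool y 107.1 shift [0.41 3.18 0.04] roll 0.206 j7 1.96 F [ 0.2  0.  -2.2]
```

>>> jog_arm(motion=[0.05,0.3,0,0,0,0.1,0.7,0,0,0,0.13,1,0,0,0,0.13,1,0,0,0])

```text
time_s: 18.3
ee_pos: [0.6091, 0.0428, 0.1258]
tcp_rot: [-0.151, 0.989, 0.001, -0.001]
ft_force: [-0.6, -0.2, -1.6]
gripper_width: 0.496
grip_force: 30.0
```

>>> jog_arm(motion=[0.05,0.4,0,0,0,0.1,0.8,0,0,0,0.13,1,0,0,0,0.13,1,0,0,0])

```text
time_s: 18.8
ee_pos: [0.5685, 0.1318, 0.1264]
tcp_rot: [-0.15, 0.989, -0.0, -0.0]
ft_force: [0.1, -0.5, -1.1]
gripper_width: 0.493
grip_force: 30.0
```

>>> jog_arm(motion=[0.05,0.4,0,0,0,0.1,0.8,0,0.1,0,0.15,1,0,0.206,0,0.15,1,0,0.206,0,0.15,1,0,0.206,0])

```text
time_s: 19.42
ee_pos: [0.5264, 0.22, 0.1268]
tcp_rot: [0.012, 1.0, -0.001, 0.0]
ft_force: [0.0, 0.2, -1.4]
gripper_width: 0.495
grip_force: 30.0
```

```bash
python3 -c "
from h import *
go(.5213,.239,.038,88.5)"
```

```text
at [0.5264 0.22   0.1268] tool y 88.6 shift [0.06 0.19 0.89] roll 0.001 j7 1.18 F [ 0.   0.2 -1.4]
```

>>> jog_arm(motion=[0.05,0.15,0,0,0,0.06,0.19,0.1,0,0,0.06,0.19,0.4,0,0,0.06,0.19,0.4,0,0,0.06,0.19,0.4,0,0])

```text
time_s: 20.05
ee_pos: [0.5199, 0.2413, 0.087]
tcp_rot: [0.013, 1.0, -0.0, 0.0]
ft_force: [0.0, 0.4, -1.5]
gripper_width: 0.494
grip_force: 30.0
```

```bash
python3 -c "
from h import *
go(.5213,.239,.038,88.5)
s=snap('side','s3')['img'][150:250,210:330,::-1];b=snap('wrist','s4')['img'][:310,:,::-1]
cv2.imwrite('pics/chk2.png',np.vstack([b,cv2.resize(s,(348,290),interpolation=cv2.INTER_CUBIC) if 0 else np.pad(cv2.resize(s,(348,290),interpolation=cv2.INTER_CUBIC),((0,0),(0,292),(0,0)))]))"
```

```text
at [0.5199 0.2413 0.087 ] tool y 88.6 shift [-0.01 -0.02  0.49] roll 0.001 j7 1.16 F [ 0.   0.4 -1.5]
```

View pics/chk2.png

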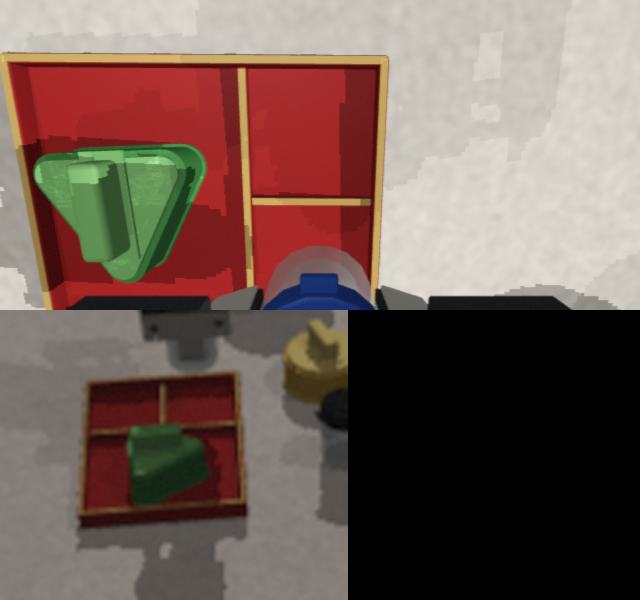

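The green mould lies flat in the large compartment. The blue lid (319,290) hangs centred between divider (250) and rim (378). Lower it.

>>> jog_arm(motion=[-0.01,-0.02,0.2,0,0,-0.01,-0.02,0.4,0,0,-0.01,-0.02,0.49,0,0,-0.01,-0.02,0.49,0,0])

```text
time_s: 20.65
ee_pos: [0.5206, 0.2394, 0.0378]
tcp_rot: [0.013, 1.0, -0.0, -0.0]
ft_force: [-0.1, 0.5, -1.1]
gripper_width: 0.496
grip_force: 30.0
```

>>> jog_arm(motion=[0,0,0.02,0,0,0,0,0.04,0,0,0,0,0.04,0,0])

```text
time_s: 21.02
ee_pos: [0.5207, 0.2394, 0.0339]
tcp_rot: [0.013, 1.0, 0.0, 0.0]
ft_force: [-0.7, -0.1, -1.3]
gripper_width: 0.494
grip_force: 30.0
```

>>> jog_arm(motion=[0,0,0.01,0,0,0,0,0.02,0,0,0,0,0.02,0,0])

```text
time_s: 21.4
ee_pos: [0.5207, 0.2395, 0.033]
tcp_rot: [0.013, 1.0, 0.0, 0.0]
ft_force: [-4.4, -2.6, 14.9]
gripper_width: 0.491
grip_force: 30.0
```

Contact at TCP 0.033, as expected. Release, lift and go to pink: (0.642, -0.167), grip along 57°.

>>> jog_arm(motion=[0,0,-0.01,0,46,0,0,-0.01,0,56,0,0,-0.01,0,56,0,0,-0.01,0,56,0,0,-0.01,0,56])

```text
time_s: 22.02
ee_pos: [0.5206, 0.2393, 0.0326]
tcp_rot: [0.013, 1.0, -0.0, -0.0]
ft_force: [0.5, -0.4, 0.3]
gripper_width: 0.609
grip_force: 0.0
```

>>> jog_arm(motion=[0,0,-0.2,0,56,0,0,-0.5,0,56,0,0,-1,0,70,0,0,-1,0,70])

```text
time_s: 22.52
ee_pos: [0.5229, 0.2404, 0.1364]
tcp_rot: [0.013, 1.0, 0.002, 0.003]
ft_force: [-0.0, -0.0, 0.2]
gripper_width: 0.748
grip_force: 0.0
```

>>> jog_arm(motion=[-0.15,-0.5,-0.1,0,70,-0.3,-1,-0.1,0,70,-0.3,-1,-0.1,0,70])

```text
time_s: 22.9
ee_pos: [0.5489, 0.1331, 0.1423]
tcp_rot: [0.016, 1.0, -0.001, 0.0]
ft_force: [-1.2, 0.1, -0.5]
gripper_width: 0.763
grip_force: 0.0
```

>>> jog_arm(motion=[-0.15,-0.5,0,0,70,-0.3,-1,0,0,70,-0.3,-1,0,0,70])

```text
time_s: 23.28
ee_pos: [0.5759, 0.0332, 0.1421]
tcp_rot: [0.016, 1.0, -0.001, -0.0]
ft_force: [-0.8, 0.4, -0.3]
gripper_width: 0.761
grip_force: 0.0
```

>>> jog_arm(motion=[-0.15,-0.5,0,0,70,-0.3,-1,0,0,70,-0.3,-1,0,0,70])

```text
time_s: 23.65
ee_pos: [0.6031, -0.0668, 0.1422]
tcp_rot: [0.015, 1.0, -0.001, -0.0]
ft_force: [-0.3, 0.6, 0.0]
gripper_width: 0.766
grip_force: 0.0
```

>>> jog_arm(motion=[-0.15,-0.5,0,0.1,70,-0.3,-1,0,0.2,70,-0.3,-1,0,0.3,70,-0.3,-1,0,0.35,70,-0.3,-1,0,0.35,70])

```text
time_s: 24.28
ee_pos: [0.6305, -0.1609, 0.1418]
tcp_rot: [0.282, 0.959, 0.0, -0.001]
ft_force: [-0.0, 0.0, 0.2]
gripper_width: 0.764
grip_force: 0.0
```

```bash
python3 -c "
from h import *
go(.6422,-.167,.026,57.3)"
```

```text
at [ 0.6305 -0.1609  0.1418] tool y 57.2 shift [-0.13  0.01  1.16] roll -0.001 j7 1.41 F [-0.   0.   0.2]
```

>>> jog_arm(motion=[-0.13,0.01,0.2,0,70,-0.13,0.01,0.6,0,70,-0.13,0.01,0.7,0,70,-0.13,0.01,0.7,0,70])

```text
time_s: 24.78
ee_pos: [0.6416, -0.1689, 0.0724]
tcp_rot: [0.283, 0.959, 0.0, -0.001]
ft_force: [0.0, -1.1, 0.2]
gripper_width: 0.765
grip_force: 0.0
```

```bash
python3 -c "
from h import *
go(.6422,-.167,.026,57.3)"
```

```text
at [ 0.6416 -0.1689  0.0724] tool y 57.1 shift [0.   0.02 0.46] roll -0.002 j7 1.44 F [ 0.  -1.1  0.2]
```

>>> jog_arm(motion=[0,0.02,0.2,0,70,0,0.02,0.4,0,70,0,0.02,0.46,0,70,0,0.02,0.46,0,70])

```text
time_s: 25.28
ee_pos: [0.6425, -0.1682, 0.0261]
tcp_rot: [0.284, 0.959, -0.0, -0.001]
ft_force: [0.2, 0.0, 0.3]
gripper_width: 0.762
grip_force: 0.0
```

>>> jog_arm(motion=[0,0,0,0,55,0,0,0,0,30,0,0,0,0,0,0,0,0,0,0,0,0,0,0,0,0,0,0,0,0])

```text
time_s: 26.02
ee_pos: [0.6433, -0.1681, 0.0272]
tcp_rot: [0.284, 0.959, 0.0, 0.0]
ft_force: [-1.9, 0.0, 6.0]
gripper_width: 0.498
grip_force: 30.0
```

>>> jog_arm(motion=[0,0,-0.05,0,0,0,0,-0.2,0,0,0,0,-0.5,0,0,0,0,-0.8,0,0,0,0,-1,0,0,0,0,-1,0,0])

```text
time_s: 26.78
ee_pos: [0.6439, -0.1684, 0.1285]
tcp_rot: [0.284, 0.959, 0.0, 0.002]
ft_force: [-0.0, -0.5, -1.7]
gripper_width: 0.494
grip_force: 30.0
```

```bash
python3 -c "
from h import *
go(.4513,.241,.125,88.5)"
```

```text
at [ 0.6439 -0.1684  0.1285] tool y 57.1 shift [3.84 2.39 0.03] roll -0.349 j7 1.42 F [-0.  -0.5 -1.7]
```

>>> jog_arm(motion=[0.3,0.19,0,0,0,0.6,0.37,0,0,0,0.96,0.6,0,0,0,0.96,0.6,0,0,0])

```text
time_s: 27.28
ee_pos: [0.5932, -0.0611, 0.1252]
tcp_rot: [0.281, 0.96, 0.001, -0.002]
ft_force: [0.6, -0.0, -2.0]
gripper_width: 0.494
grip_force: 30.0
```

>>> jog_arm(motion=[0.4,0.25,0,0,0,0.8,0.5,0,0,0,0.96,0.6,0,0,0,0.96,0.6,0,0,0])

```text
time_s: 27.78
ee_pos: [0.5468, 0.0376, 0.1263]
tcp_rot: [0.283, 0.959, -0.0, -0.0]
ft_force: [0.7, -0.4, -0.9]
gripper_width: 0.498
grip_force: 30.0
```

>>> jog_arm(motion=[0.4,0.25,0,0,0,0.8,0.5,0,0,0,0.96,0.6,0,0,0,0.96,0.6,0,0,0])

```text
time_s: 28.28
ee_pos: [0.4997, 0.1393, 0.1266]
tcp_rot: [0.283, 0.959, -0.0, 0.0]
ft_force: [-1.0, 0.1, -1.2]
gripper_width: 0.494
grip_force: 30.0
```

>>> jog_arm(motion=[0.4,0.25,0,-0.1,0,0.8,0.5,0,-0.2,0,0.96,0.6,0,-0.3,0,0.96,0.6,0,-0.349,0,0.96,0.6,0,-0.349,0,0.96,0.6,0,-0.349,0])

```text
time_s: 29.02
ee_pos: [0.4524, 0.2406, 0.1267]
tcp_rot: [0.016, 1.0, -0.0, 0.0]
ft_force: [-0.2, -0.5, -1.2]
gripper_width: 0.495
grip_force: 30.0
```

```bash
python3 -c "
from h import *
go(.4513,.2405,.085,88.5)"
```

```text
at [0.4524 0.2406 0.1267] tool y 88.2 shift [ 0.01 -0.    0.42] roll -0.003 j7 1.08 F [-0.2 -0.5 -1.2]
```

>>> jog_arm(motion=[0.01,0,0.3,0,0,0.01,0,0.6,0,0,0.01,0,0.8,0,0,0.01,0,0.89,0,0,0.01,0,0.89,0,0])

```text
time_s: 29.65
ee_pos: [0.4505, 0.2417, 0.0375]
tcp_rot: [0.014, 1.0, -0.0, -0.0]
ft_force: [-0.6, 0.0, -0.8]
gripper_width: 0.494
grip_force: 30.0
```

>>> jog_arm(motion=[0,0,0.02,0,0,0,0,0.04,0,0,0,0,0.04,0,0])

```text
time_s: 30.02
ee_pos: [0.4504, 0.2423, 0.034]
tcp_rot: [0.013, 1.0, 0.0, 0.0]
ft_force: [-1.3, -0.3, -1.7]
gripper_width: 0.492
grip_force: 30.0
```

>>> jog_arm(motion=[0,0,0.01,0,0,0,0,0.015,0,0,0,0,0.015,0,0])

```text
time_s: 30.4
ee_pos: [0.4504, 0.2423, 0.033]
tcp_rot: [0.013, 1.0, 0.0, 0.0]
ft_force: [-3.8, -2.0, 11.4]
gripper_width: 0.494
grip_force: 30.0
```

>>> jog_arm(motion=[0,0,-0.01,0,46,0,0,-0.01,0,56,0,0,-0.01,0,56,0,0,-0.01,0,56,0,0,-0.01,0,56])

```text
time_s: 31.02
ee_pos: [0.4503, 0.2422, 0.0332]
tcp_rot: [0.013, 1.0, -0.0, -0.0]
ft_force: [0.1, 1.3, -0.5]
gripper_width: 0.606
grip_force: 0.0
```

>>> jog_arm(motion=[0,0,-0.2,0,56,0,0,-0.5,0,56,0,0,-1,0,50,0,0,-1,0,50,0,0,-1,0,50])

```text
time_s: 31.65
ee_pos: [0.45, 0.2422, 0.1331]
tcp_rot: [0.013, 1.0, 0.0, -0.0]
ft_force: [-0.0, 0.1, -0.4]
gripper_width: 0.543
grip_force: 0.0
```

>>> jog_arm(motion=[-0.5,0.1,-0.1,0.1,50,-0.95,0.2,-0.1,0.2,50,-0.95,0.2,-0.1,0.3,50,-0.95,0.2,-0.1,0.3,50])

```text
time_s: 32.15
ee_pos: [0.545, 0.2591, 0.1414]
tcp_rot: [0.246, 0.969, -0.001, -0.001]
ft_force: [-0.8, 0.4, 0.0]
gripper_width: 0.543
grip_force: 0.0
```

```bash
python3 -c "
from h import *
go(.6413,.2745,.12,18.3)"
```

```text
at [0.545  0.2591 0.1414] tool y 61.5 shift [-0.77  0.59  0.21] roll 0.48 j7 0.76 F [-0.8  0.4  0. ]
```

>>> jog_arm(motion=[-0.4,0.3,0,0.1,50,-0.77,0.59,0.2,0.2,50,-0.77,0.59,0.2,0.3,50,-0.77,0.59,0.2,0.4,50,-0.77,0.59,0.2,0.48,50,-0.77,0.59,0.2,0.48,50,-0.77,0.59,0.2,0.48,50])

```text
time_s: 33.02
ee_pos: [0.641, 0.2746, 0.1228]
tcp_rot: [0.584, 0.812, -0.0, -0.0]
ft_force: [0.1, -0.7, -0.1]
gripper_width: 0.553
grip_force: 0.0
```

```bash
python3 -c "
from h import *
go(.6413,.2745,.053,18.3)"
```

```text
at [0.641  0.2746 0.1228] tool y 18.5 shift [-0.   0.   0.7] roll 0.002 j7 0.19 F [ 0.1 -0.7 -0.1]
```

>>> jog_arm(motion=[0,0,0.3,0,50,0,0,0.6,0,50,0,0,0.7,0,50,0,0,0.7,0,50])

```text
time_s: 33.52
ee_pos: [0.6414, 0.2745, 0.0531]
tcp_rot: [0.585, 0.811, -0.0, -0.0]
ft_force: [-0.2, 0.1, 0.9]
gripper_width: 0.546
grip_force: 0.0
```

>>> jog_arm(motion=[0,0,0.05,0,50,0,0,0.07,0,50,0,0,0.07,0,50])

```text
time_s: 33.9
ee_pos: [0.6417, 0.2747, 0.0466]
tcp_rot: [0.586, 0.81, 0.0, 0.0]
ft_force: [-0.2, -0.7, 0.3]
gripper_width: 0.542
grip_force: 0.0
```

>>> jog_arm(motion=[0,0,0,0,30,0,0,0,0,10,0,0,0,0,0,0,0,0,0,0,0,0,0,0,0,0,0,0,0,0])

```text
time_s: 34.65
ee_pos: [0.6416, 0.2747, 0.0463]
tcp_rot: [0.586, 0.81, 0.0, -0.0]
ft_force: [-0.5, 0.1, 0.6]
gripper_width: 0.151
grip_force: 30.0
```

>>> jog_arm(motion=[0,0,-0.05,0,0,0,0,-0.2,0,0,0,0,-0.5,0,0,0,0,-0.8,0,0,0,0,-0.9,0,0,0,0,-0.9,0,0])

```text
time_s: 35.4
ee_pos: [0.6418, 0.2749, 0.1369]
tcp_rot: [0.586, 0.81, 0.001, 0.0]
ft_force: [-0.1, 0.1, -2.1]
gripper_width: 0.15
grip_force: 30.0
```

```bash
python3 -c "
from h import *
go(.4773,-.1769,.135,98)"
```

```text
at [0.6418 0.2749 0.1369] tool y 18.3 shift [-3.77 -2.98  0.01] roll -0.886 j7 0.18 F [-0.1  0.1 -2.1]
```

>>> jog_arm(motion=[-0.3,-0.24,0,0,0,-0.65,-0.5,0,0,0,-0.94,-0.745,0,0,0,-0.94,-0.745,0,0,0])

```text
time_s: 35.9
ee_pos: [0.5988, 0.158, 0.1354]
tcp_rot: [0.588, 0.809, -0.001, -0.0]
ft_force: [-0.1, -0.1, -0.8]
gripper_width: 0.15
grip_force: 30.0
```

>>> jog_arm(motion=[-0.35,-0.28,0,0,0,-0.7,-0.56,0,0,0,-0.94,-0.745,0,0,0,-0.94,-0.745,0,0,0])

```text
time_s: 36.4
ee_pos: [0.5581, 0.0474, 0.1357]
tcp_rot: [0.587, 0.809, -0.001, -0.0]
ft_force: [0.5, 1.2, -0.6]
gripper_width: 0.15
grip_force: 30.0
```

>>> jog_arm(motion=[-0.35,-0.28,0,0,0,-0.7,-0.56,0,0,0,-0.94,-0.745,0,0,0,-0.94,-0.745,0,0,0])

```text
time_s: 36.9
ee_pos: [0.5174, -0.0643, 0.1359]
tcp_rot: [0.587, 0.81, -0.0, -0.0]
ft_force: [-0.0, 1.3, -0.4]
gripper_width: 0.153
grip_force: 30.0
```

>>> jog_arm(motion=[-0.35,-0.28,0,-0.1,0,-0.7,-0.56,0,-0.2,0,-0.94,-0.745,0,-0.3,0,-0.94,-0.745,0,-0.4,0,-0.94,-0.745,0,-0.5,0,-0.94,-0.745,0,-0.6,0,-0.94,-0.745,0,-0.6,0])

```text
time_s: 37.78
ee_pos: [0.4775, -0.1742, 0.1358]
tcp_rot: [0.154, 0.988, 0.0, -0.0]
ft_force: [0.5, 0.2, -0.5]
gripper_width: 0.152
grip_force: 30.0
```

```bash
python3 -c "
from h import *
go(.4773,-.1769,.058,75)"
```

```text
at [ 0.4775 -0.1742  0.1358] tool y 72.3 shift [-0.01 -0.03  0.78] roll -0.03 j7 1.71 F [ 0.5  0.2 -0.5]
```

>>> jog_arm(motion=[-0.01,-0.03,0.3,0,0,-0.01,-0.03,0.6,0,0,-0.01,-0.03,0.74,0,0,-0.01,-0.03,0.78,0,0,-0.01,-0.03,0.78,0,0])

```text
time_s: 38.4
ee_pos: [0.477, -0.1788, 0.0586]
tcp_rot: [0.154, 0.988, 0.0, 0.0]
ft_force: [0.3, -0.6, -1.0]
gripper_width: 0.148
grip_force: 30.0
```

>>> jog_arm(motion=[0,0,0.02,0,0,0,0,0.04,0,0,0,0,0.04,0,0])

```text
time_s: 38.78
ee_pos: [0.4765, -0.1789, 0.0544]
tcp_rot: [0.154, 0.988, 0.0, 0.0]
ft_force: [0.5, 0.4, -1.7]
gripper_width: 0.149
grip_force: 30.0
```

>>> jog_arm(motion=[0,0,0.01,0,0,0,0,0.02,0,0,0,0,0.02,0,0])

```text
time_s: 39.15
ee_pos: [0.4764, -0.1789, 0.0522]
tcp_rot: [0.154, 0.988, 0.0, -0.0]
ft_force: [0.5, -0.6, -0.7]
gripper_width: 0.15
grip_force: 30.0
```

>>> jog_arm(motion=[0,0,0.01,0,0,0,0,0.01,0,0])

```text
time_s: 39.4
ee_pos: [0.4765, -0.179, 0.0521]
tcp_rot: [0.154, 0.988, 0.0, 0.0]
ft_force: [-4.9, 1.8, 13.3]
gripper_width: 0.149
grip_force: 30.0
```

Yellow seated (contact at 0.052). Release and go to orange: (0.647, -0.270), grip along 68°.

>>> jog_arm(motion=[0,0,-0.01,0,14,0,0,-0.01,0,30,0,0,-0.01,0,30,0,0,-0.01,0,30])

```text
time_s: 39.9
ee_pos: [0.4764, -0.1789, 0.0521]
tcp_rot: [0.154, 0.988, 0.0, -0.0]
ft_force: [0.8, 0.5, 0.5]
gripper_width: 0.323
grip_force: 0.0
```

>>> jog_arm(motion=[0,0,-0.2,0,30,0,0,-0.5,0,50,0,0,-0.9,0,70,0,0,-0.9,0,70])

```text
time_s: 40.4
ee_pos: [0.4782, -0.1796, 0.1447]
tcp_rot: [0.154, 0.988, -0.0, 0.003]
ft_force: [0.4, -0.9, -0.3]
gripper_width: 0.603
grip_force: 0.0
```

>>> jog_arm(motion=[-0.5,-0.1,0,0,70,-0.95,-0.18,0,0,70,-0.95,-0.18,0,0,70])

```text
time_s: 40.78
ee_pos: [0.5634, -0.2263, 0.1409]
tcp_rot: [0.154, 0.988, -0.001, 0.0]
ft_force: [-1.5, 0.3, 0.3]
gripper_width: 0.763
grip_force: 0.0
```

>>> jog_arm(motion=[-0.5,-0.1,0,0,70,-0.95,-0.18,0,0.05,70,-0.95,-0.18,0,0.05,70,-0.95,-0.18,0,0.05,70])

```text
time_s: 41.28
ee_pos: [0.6451, -0.2706, 0.141]
tcp_rot: [0.193, 0.981, 0.0, -0.001]
ft_force: [-0.1, 0.2, 0.6]
gripper_width: 0.759
grip_force: 0.0
```

```bash
python3 -c "
from h import *
go(.6472,-.2702,.07,68)"
```

```text
at [ 0.6451 -0.2706  0.141 ] tool y 67.8 shift [-0.02  0.01  0.71] roll -0.002 j7 1.73 F [-0.1  0.2  0.6]
```

>>> jog_arm(motion=[-0.02,0.01,0.35,0,70,-0.02,0.01,0.71,0,70,-0.02,0.01,0.71,0,70])

```text
time_s: 41.65
ee_pos: [0.6457, -0.2691, 0.0687]
tcp_rot: [0.193, 0.981, 0.001, -0.003]
ft_force: [-0.7, 0.5, 0.5]
gripper_width: 0.766
grip_force: 0.0
```

>>> jog_arm(motion=[0,0,0.2,0,70,0,0,0.38,0,70,0,0,0.44,0,70,0,0,0.44,0,70])

```text
time_s: 42.15
ee_pos: [0.6485, -0.2709, 0.0268]
tcp_rot: [0.193, 0.981, 0.0, -0.0]
ft_force: [-0.8, 0.5, -1.0]
gripper_width: 0.763
grip_force: 0.0
```

>>> jog_arm(motion=[0,0,0,0,55,0,0,0,0,30,0,0,0,0,0,0,0,0,0,0,0,0,0,0,0,0,0,0,0,0])

```text
time_s: 42.9
ee_pos: [0.6489, -0.2712, 0.0277]
tcp_rot: [0.193, 0.981, -0.0, 0.0]
ft_force: [-1.3, 0.2, 5.7]
gripper_width: 0.494
grip_force: 30.0
```

>>> jog_arm(motion=[0,0,-0.05,0,0,0,0,-0.2,0,0,0,0,-0.5,0,0,0,0,-0.8,0,0,0,0,-1,0,0,0,0,-1,0,0])

```text
time_s: 43.65
ee_pos: [0.6496, -0.2714, 0.1292]
tcp_rot: [0.193, 0.981, -0.0, 0.002]
ft_force: [-0.4, -0.4, -1.2]
gripper_width: 0.497
grip_force: 30.0
```

```bash
python3 -c "
from h import *
go(.5256,-.2685,.1,98.1)"
```

```text
at [ 0.6496 -0.2714  0.1292] tool y 67.8 shift [ 1.16 -0.44  0.29] roll -0.337 j7 1.74 F [-0.4 -0.4 -1.2]
```

>>> jog_arm(motion=[0.25,-0.1,0,0,0,0.55,-0.2,0,0,0,0.7,-0.27,0,0,0,0.7,-0.27,0,0,0])

```text
time_s: 44.15
ee_pos: [0.5721, -0.2694, 0.1263]
tcp_rot: [0.193, 0.981, 0.0, -0.001]
ft_force: [0.4, 0.6, -2.0]
gripper_width: 0.498
grip_force: 30.0
```

>>> jog_arm(motion=[0.25,-0.1,0,-0.1,0,0.46,-0.17,0.1,-0.2,0,0.46,-0.17,0.2,-0.3,0,0.46,-0.17,0.26,-0.337,0,0.46,-0.17,0.26,-0.337,0,0.46,-0.17,0.26,-0.337,0])

```text
time_s: 44.9
ee_pos: [0.5252, -0.2677, 0.1011]
tcp_rot: [-0.07, 0.998, 0.0, 0.0]
ft_force: [0.9, -0.1, -1.6]
gripper_width: 0.496
grip_force: 30.0
```

```bash
python3 -c "
from h import *
go(.5256,-.2685,.038,98.1)
cv2.imwrite('pics/chk3.png',snap('wrist','s5')['img'][:320,:,::-1])"
```

```text
at [ 0.5252 -0.2677  0.1011] tool y 98.0 shift [-0.   -0.01  0.63] roll -0.001 j7 2.26 F [ 0.9 -0.1 -1.6]
```

View pics/chk3.png

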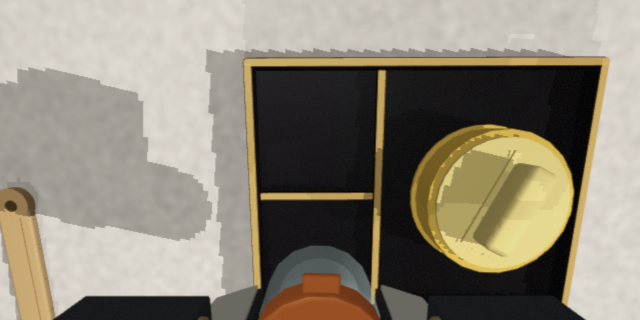

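The yellow mould lies flat in the large compartment. The orange lid (320,300) is centred between rim (255) and divider (375). Lower it.

>>> jog_arm(motion=[0,-0.01,0.3,0,0,0,-0.01,0.55,0,0,0,-0.01,0.63,0,0,0,-0.01,0.63,0,0])

```text
time_s: 45.45
ee_pos: [0.5249, -0.2688, 0.0383]
tcp_rot: [-0.07, 0.998, 0.0, -0.0]
ft_force: [0.2, -0.4, -1.4]
gripper_width: 0.499
grip_force: 30.0
```

>>> jog_arm(motion=[0,0,0.02,0,0,0,0,0.04,0,0,0,0,0.04,0,0])

```text
time_s: 45.82
ee_pos: [0.525, -0.2688, 0.0345]
tcp_rot: [-0.071, 0.998, -0.0, 0.0]
ft_force: [-0.3, 1.0, -2.0]
gripper_width: 0.494
grip_force: 30.0
```

>>> jog_arm(motion=[0,0,0.01,0,0,0,0,0.015,0,0,0,0,0.015,0,0])

```text
time_s: 46.2
ee_pos: [0.525, -0.2688, 0.0336]
tcp_rot: [-0.071, 0.998, -0.0, 0.0]
ft_force: [-2.7, 1.5, 8.9]
gripper_width: 0.498
grip_force: 30.0
```

>>> jog_arm(motion=[0,0,-0.005,0,46,0,0,-0.005,0,56,0,0,-0.005,0,56,0,0,-0.005,0,56,0,0,-0.005,0,56])

```text
time_s: 46.82
ee_pos: [0.5248, -0.2687, 0.0332]
tcp_rot: [-0.071, 0.998, 0.0, -0.0]
ft_force: [-0.2, 0.1, 0.1]
gripper_width: 0.605
grip_force: 0.0
```

>>> jog_arm(motion=[0,0,-0.2,0,56,0,0,-0.5,0,56,0,0,-1,0,56,0,0,-1,0,56])

```text
time_s: 47.32
ee_pos: [0.527, -0.27, 0.137]
tcp_rot: [-0.07, 0.998, -0.002, 0.003]
ft_force: [1.2, -0.2, 0.1]
gripper_width: 0.61
grip_force: 0.0
```

>>> jog_arm(motion=[0,0.5,-0.5,0,56,0,1,-1,0,56,0,1,-1,0,56,0,1,-1,0,56])

```text
time_s: 47.82
ee_pos: [0.511, -0.1693, 0.2332]
tcp_rot: [-0.071, 0.997, -0.0, 0.0]
ft_force: [-0.4, -0.9, -1.4]
gripper_width: 0.611
grip_force: 0.0
```

>>> jog_arm(motion=[0,0.5,-0.3,0,56,0,1,-0.6,0,56,0,1,-0.6,0,56,0,1,-0.6,0,56])

```text
time_s: 48.32
ee_pos: [0.4963, -0.0725, 0.2917]
tcp_rot: [-0.07, 0.998, -0.0, -0.001]
ft_force: [-0.8, 0.7, 0.1]
gripper_width: 0.607
grip_force: 0.0
```

Run:
```python
from h import *
a=snap('scene','f1')['img'][160:360,130:470,::-1];b=snap('side','f2')['img'][100:440,200:440,::-1]
a=cv2.resize(a,None,fx=1.3,fy=1.3,interpolation=cv2.INTER_CUBIC);b=cv2.resize(b,None,fx=1.45,fy=1.45,interpolation=cv2.INTER_CUBIC)
h=max(a.shape[0],b.shape[0]);a=np.pad(a,((0,h-a.shape[0]),(0,0),(0,0)))
m=np.hstack([a,b]);print(m.shape);cv2.imwrite('pics/fin.png',m)
```

```text
(493, 790, 3)
```

View pics/fin.png

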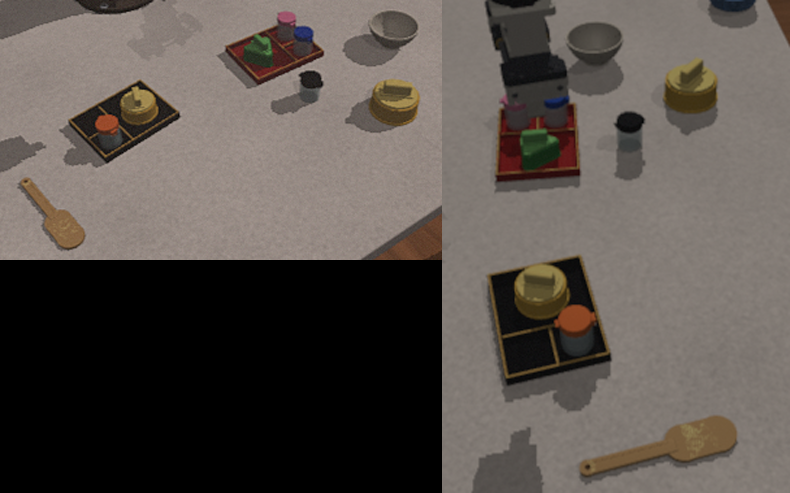

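Both trays are made up: red holds green, pink and blue; black holds yellow and orange. Everything is upright, and the black jar, paddle and bowl are where they were. The arm is clear, so I'm handing in.

```bash
python3 -c "
from workcell import manip
print(manip.hand_in())"
```

```text
the job is handed in; nothing more can be done
None
```

The job is handed in at about 48 s: the red tray holds the green mould and the blue and pink jars, the black tray holds the small yellow mould and the orange jar, all upright and flat in the last pictures, with the black-lidded jar, paddle and bowl left alone; the hand-in returned no verdict.

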